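# Raise the intercom screen and hold the talk plunger half-way down

## Task

Make a call on the playroom's video intercom: first, with the red talk plunger still untouched, raise the stiff-hinged screen to about 60 degrees from flat and let go so that it stands there by itself. Then, with the fingertips, press the plunger about half-way down (green band on the gauge post) and finish while still holding it there; never push it to the bottom, which sounds the house alarm. Leave the yellow cone, the small wooden cylinder and the square frame where they are.

Things in the scene. Friction and masses are not known exactly. Their poses are not given: they have to be found in the camera images.
- screen (a joint): angle of the intercom's fold-up screen, rad: 0 = lying flat on the case, 1.05 = 60 degrees, at most 1.9. It starts slightly ajar. The hinge is stiff (about 2 to 3 N at the handle to move it) and the screen stays at any angle where it is left.
- screen_hinge (a point): middle of the intercom's hinge line, 55 mm above the table. The intercom is a fixed plywood case, 165 (x) x 170 (y) x 48 mm high, from 152 mm in front of the hinge line to 12 mm behind it. x of this frame points from the case's front to its back (away from the robot, turned by the case's yaw), y along the hinge, z up; it does not turn with the screen.
- screen_handle (a point): centre of the screen's handle: a dark wooden peg 14 mm in diameter, 44 mm long, parallel to the hinge and 181 mm from it, on a central stem 16 mm wide, 34 mm beyond the front edge of the white screen panel (145 x 150 x 10 mm). Moves with the screen; free space below. From above, its two flat ends can be pinched along the hinge direction (the peg turns between the fingers).
- plunger (a joint): how far the red talk plunger is pressed down, m: 0 = fully up, 0.012 = half-way, 0.024 = bottom. It springs back when let go; it takes about 2 N to start, 5 N at half-way and 8 N at the bottom.
- plunger_top (a point): centre of the flat top of the red plunger cap (44 mm in diameter), 78 mm above the table when up; moves down with it. In the middle of a separate fixed plywood pedestal 110 x 110 x 40 mm; x points away from the robot, turned by its yaw. 45 mm along x stands a white gauge post, 6 x 18 mm, 80 mm high, its green band 62 to 70 mm above the table: press until the cap's top is level with it.
- cone_center (a point): middle of the loose yellow cone, 56 mm wide at its foot, 80 mm high, half-way up. To be left alone.
- dowel_center (a point): middle of the small loose natural wood cylinder, 32 mm in diameter, 50 mm high, standing. To be left alone.
- frame_center (a point): centre of the loose hollow square beech frame, 90 x 90 mm, 20 mm high, bars 15 mm wide, lying flat. To be left alone.
Things that resemble listed ones, but are neither listed nor needed, are in the scene too. What is shaped like the part that bears plunger but purple is not meant.

How it is judged:
By the outcome, as a careful person would: the job done as asked, in the order asked, and still so for the second after the job is handed in, while the arm keeps its last pose, push and grip.
It also fails if it takes over 48 s, if anything falls off the work surface, if the arm or the gripper's body presses on something with over 40 N, if the wrist force passes 120 N, or if a joint passes its speed limit or range.

## Robot

A 6-joint arm with a two-finger parallel gripper is mounted at the origin on the work surface. World frame = base frame: x ahead of the robot, y to its left, z up, the work surface at z = 0. Lengths are in mm, angles in rad, forces in N, time in s.
With the tool pointing down it reaches from about 350 to 975 mm from the base axis. Payload 7.1 kg.
Tool frame: the origin (TCP) lies midway between the tips of the shut fingers; the grasp point (between the pads) lies ctrl.grip_point_offset behind it (ctrl.grip_point_offset is the distance from the TCP to the grasp point, in mm); z points along the fingers, y is the line along which they close (so a half turn about z gives the same grasp; the last joint's range is limited). The gripper opens to 88 mm and grips with 3 to 60 N. Pads are 20 mm wide; open, the fingers measure 115 mm over their backs; the gripper's body (75 mm by 178 mm) begins 61 mm behind the grasp point.
Start: joints at [-0.019, 0.423, 1.63, -0, 1.089, -0.019], TCP at [624.984, 0.026, 222.675] pointing down, gripper open.
Joint ranges: [-3, 3], [-0.9, 2.11], [0.09, 2.58], [-1.31, 4.45], [0.11, 2.69], [-2.54, 2.54]. Speed limits (rad/s): [2.39, 2.39, 3.01, 3.14, 3.14, 3.14].

## Interface

Orientations are given as a rotation vector (axis times angle).
In Python, from workcell import ctrl, get_image, close_job, finder gives the robot as it stands.
- The arm moves only by the tool servo_tool, never from a script. Its argument "deltas" is a list of rows, each a list of 2 entries, a list of its own where there are three numbers: the shift along the tool's x, y, z in mm, then the turn, a rotation vector about the tool's x, y, z in rad. A call has 1 to 5 rows; each row is the pose to reach, as a shift and turn from the pose commanded when the call began, along the tool's axes at that moment; what a row does not reach only later rows make up. A row lasts 1/12 s, in which the tool goes at most 41.7 mm and 7.16 degrees, less where a joint would pass 70% of its speed; a pose out of reach is approached as far as the arm can. A call with a gripper value outside its range is refused whole. "grip" is the closure, from -1 (fully open) to 1 (shut), so that 0 is half open, set as the call begins (left out, the last holds). The fingers move at their own pace and stop on an object; the grip force is fixed at half the most. Time passes only in rows, so rows that repeat a pose let the fingers close. It gives the time, the measured TCP pose, the force, the opening and the grip force at its end, in the units of the state.
- ctrl.get_obs(): the state, without advancing time (a new reading comes with each control period).
- get_image(name): name is "scene" or "side" or "wrist"; returns a dict with "frame" (400x640x3 uint8, blue, green, red), "depth" (400x640 float32, mm along the optical axis (not along the pixel's ray), 0 where there is no reading), "K" (3x3 intrinsics, pixels), "dist" ([k1, k2, p1, p2, k3] as OpenCV has them; the pictures are not rectified), "pose" (4x4, takes a point from camera to world coordinates). Camera axes: x right, y down, z forward; pixel columns grow to the right and rows downward; lengths in mm; the calibration is good to about 2 mm. A picture is of the moment at which its call begins.
- close_job(): hands the job in; it is judged then, once.
Trained networks look in a picture, given as the dict that the camera call returned (one of the last four; its "shot" number tells which), for a name from the list of things; names that differ only in an ending like _2 or _b are one class to them, and where a whole thing is asked for, a point or a joint stands for the part that bears it (a point fixed in the world has none). Each returns a list of dicts, best first, with "score" (0 to 1); they miss things now and then, are a little off and sometimes report something else, mostly with a low value. They report only what shows in the picture. A call takes as long as a camera call. They do not tell look-alikes from the thing itself.
- finder.search_frame(query, picture): "rect" ([centre column, centre row, width, height] as shares, 0 to 1, of the picture: columns of its width, rows of its height, round what is visible of it).
- finder.silhouettes(query, picture): "mask" (400x640 bool, what is visible of it) and "rect" ([centre column, centre row, width, height] as shares, 0 to 1, of the picture: columns of its width, rows of its height, round what is visible of it).
The state is a dict: "t": time; "qpos": joint angles; "qvel": joint speeds; "joint_torque": joint torques, N m; "ee_pos": TCP position; "orientation": TCP orientation; "ft_force": force on the tool from outside, world axes, zero at the start; "moment": the same for the moment, N m; "width": finger opening in mm; "grasp_force": force on a finger pad.
Only numpy, scipy, OpenCV 4.12 (cv2) and the standard library are available. Lean on these libraries where they do the work, as an engineer would, in place of code of your own. Each camera call takes 0.05 s, during which the arm holds its last target. There are 200 camera calls.

## Working session

There is one attempt and no reset: what is moved stays moved. The work goes in short steps, Python scripts to look and compute and a tool call to move; the robot and the scene stay as the last step left them, time stands still between calls to the robot, and variables do not carry over. Pictures are saved under pics/ and viewed, at most 10 in all, crops included, and the job is handed in when it is done.

Besides the shell and the picture viewer there is one more tool, called after "Emit:" as name(argument=value, ...) on one line, values as JSON. servo_tool: Moves the arm, as the interface text tells. Its arguments: {"type":"object","properties":{"deltas":{"type":"array","items":{"type":"array"}},"grip":{"type":"number"}},"required":["deltas"]}

```bash
mkdir -p pics
cat > h.py <<'E'
import numpy as np, cv2
from workcell import ctrl, get_image, close_job, finder
def world(p,uv,z=None):
    uv=np.array(uv,float).reshape(-1,2)
    n=cv2.undistortPoints(uv.reshape(-1,1,2),p["K"],np.array(p["dist"],float)).reshape(-1,2)
    r=np.c_[n,np.ones(len(n))]
    T=np.array(p["pose"])
    if z is None:
        d=p["depth"][uv[:,1].round().astype(int),uv[:,0].round().astype(int)]
        return (r*d[:,None])@T[:3,:3].T+T[:3,3], d
    w=r@T[:3,:3].T
    return T[:3,3]+w*((z-T[2,3])/w[:,2])[:,None]
def maskpts(p,m):
    v,u=np.nonzero(m); P,d=world(p,np.c_[u,v]); return P[d>0]
E
python3 - <<'E'
from h import *
print(ctrl.get_obs(), ctrl.grip_point_offset)
im=[]
for n in ["scene","side"]:
    p=get_image(n); cv2.imwrite(f"pics/{n}1.png",p["frame"])
    print(n,np.array(p["pose"]).round(2).tolist())
    for q in ["screen","screen_handle","plunger","plunger_top","cone_center","dowel_center","frame_center"]:
        for r in finder.silhouettes(q,p)[:3]:
            P=maskpts(p,r["mask"]); x=np.array(r["rect"])*[640,400,640,400]
            print(q,round(r["score"],2),x.round(),np.median(P,0).round() if len(P) else None, P.min(0).round() if len(P) else None,P.max(0).round() if len(P) else None)
E
```

```text
{'t': 0.0, 'qpos': array([-1.89820859e-02,  4.23828036e-01,  1.63069014e+00, -1.81439534e-05,
        1.08861041e+00, -1.89900867e-02]), 'qvel': array([ 0.00298183,  0.00152831,  0.00085182, -0.00013092,  0.00021251,
        0.00044644]), 'joint_torque': array([ 1.28069914e-03, -5.44622147e+01, -2.73670936e+01,  6.42951974e-02,
        2.27214623e-02, -1.51321510e-04]), 'ee_pos': array([6.24438154e+02, 4.26031759e-02, 2.21909646e+02]), 'orientation': array([-2.22064838e+00, -2.22068486e+00,  1.69088556e-03]), 'ft_force': array([0.46512197, 0.65872225, 0.51002104]), 'moment': array([0.02136416, 0.01981943, 0.0297786 ]), 'grasp_force': 0.0, 'width': 87.80325061129498} 18.700000000000003
scene [[-0.35, 0.61, -0.71, 1117.42], [0.94, 0.24, -0.26, 171.64], [0.02, -0.76, -0.65, 561.83], [0.0, 0.0, 0.0, 1.0]]
screen 0.64 [430. 239. 111.  94.] [610. 210.  72.] [372. 114.  -3.] [691. 311.  96.]
screen_handle 0.96 [430. 240. 111.  96.] [610. 210.  72.] [400. 116.  -2.] [691. 290.  96.]
plunger 0.57 [298. 138.  11.  19.] [ 390. -147.   76.] [ 358. -169.   40.] [ 402. -132.   80.]
plunger_top 0.6
[... 797 characters left out ...]
  75.] [490. 102.  -1.] [686. 292.  98.]
plunger 0.76 [358. 154.  20.  22.] [ 558. -195.   77.] [ 539. -222.   42.] [ 579. -178.   81.]
plunger 0.56 [428. 201.  21.  23.] [ 377. -137.   77.] [ 357. -165.   40.] [ 398. -121.   81.]
plunger_top 0.68 [430. 202.  20.  25.] [ 377. -137.   77.] [ 357. -164.   40.] [ 398. -121.   81.]
plunger_top 0.63 [358. 154.  18.  20.] [ 557. -197.   77.] [ 538. -299.   -2.] [ 583. -178.   81.]
cone_center 0.69 [387. 262.  24.  34.] [403.  18.  32.] [380. -47.  -1.] [432.  33.  82.]
dowel_center 0.56 [349. 240.  11.  27.] [496.   2.  44.] [483. -23.   2.] [513.  10.  53.]
frame_center 0.79 [221. 196.  54.  40.] [803.  -2.  18.] [757. -56.  -5.] [863.  44.  26.]
```

View pics/scene1.png

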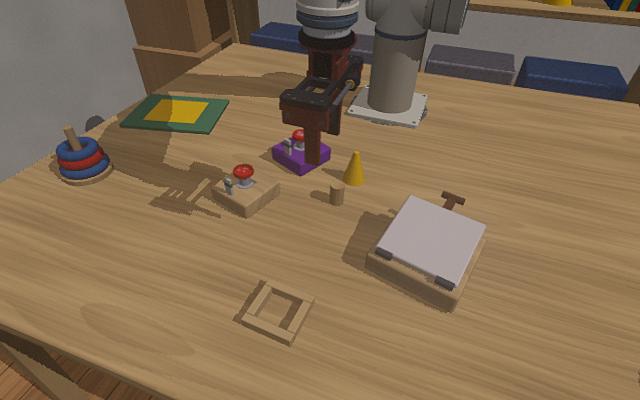

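View pics/side1.png

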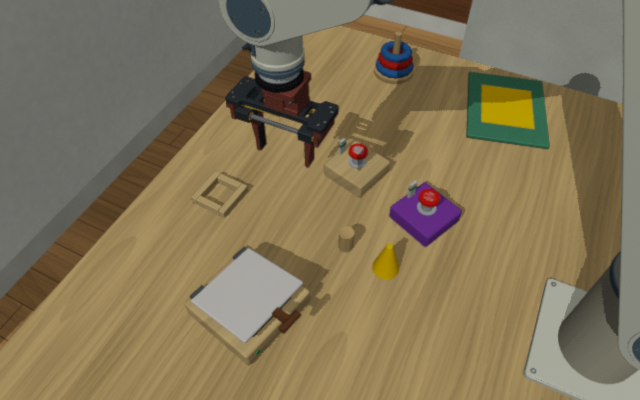

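Pedestals: the purple one (scene 300,145 / side 428,205) and the plain plywood one (scene 245,185 / side 358,160). Only the plywood one fits, because purple is excluded. I'll confirm it in a crop while fitting the geometry.

```bash
cat > geo.py <<'E'
from h import *
def panel(p):
    hsv=cv2.cvtColor(p["frame"],cv2.COLOR_BGR2HSV)
    m=finder.silhouettes("screen_handle",p)[0]["mask"]
    w=m&(hsv[...,1]<50)&(hsv[...,2]>120)
    w=cv2.erode(w.astype(np.uint8),np.ones((3,3)))>0
    P=maskpts(p,w); c=P.mean(0)
    for _ in range(4):
        c=P.mean(0); n=np.linalg.svd(P-c,full_matrices=0)[2][2]; r=(P-c)@n; P=P[abs(r)<max(3,2*r.std())]
    n*=np.sign(n[2])
    dk=m&(hsv[...,2]<120)&(hsv[...,1]>80)
    return P,c,n,maskpts(p,dk)
E
python3 - <<'E'
from geo import *
big=[]
for n in ["scene","side"]:
    p=get_image(n); P,c,nn,D=panel(p)
    tilt=np.arccos(nn[2]); rect=cv2.minAreaRect(P[:,:2].astype(np.float32))
    print(n,len(P),"c",c.round(1),"n",nn.round(3),"tilt",tilt.round(3),"az",np.arctan2(nn[1],nn[0]).round(3),rect)
    D=D[D[:,2]>55]; D=D[D[:,0]<560]
    print(" dark",len(D),np.median(D,0).round(1) if len(D) else 0,D.min(0).round(),D.max(0).round(),cv2.minAreaRect(D[:,:2].astype(np.float32)) if len(D)>4 else 0)
    for r in finder.silhouettes("plunger_top",p)[:3]:
        hsv=cv2.cvtColor(p["frame"],cv2.COLOR_BGR2HSV)
        red=r["mask"]&((hsv[...,0]<6)|(hsv[...,0]>174))&(hsv[...,1]>150)
        Q=maskpts(p,red); 
        if len(Q)<9: continue
        T=Q[Q[:,2]>75]; print(" plunger",len(T),T.mean(0).round(1),cv2.minEnclosingCircle(T[:,:2].astype(np.float32)),np.percentile(Q[:,2],[5,50,95]).round())
    b=(slice(110,220),slice(200,340)) if n=="scene" else (slice(120,250),slice(310,475))
    big.append(cv2.resize(p["frame"][b],(400,300),interpolation=cv2.INTER_CUBIC))
    b=(slice(180,310),slice(355,500)) if n=="scene" else (slice(235,360),slice(180,310))
    big.append(cv2.resize(p["frame"][b],(400,300),interpolation=cv2.INTER_CUBIC))
cv2.imwrite("pics/crop1.png",np.vstack([np.hstack(big[:2]),np.hstack(big[2:])]))
E
```

```text
scene 5126 c [610.8 206.1  71.9] n [ 0.177 -0.039  0.983] tilt 0.182 az -0.218 ((606.591552734375, 203.50308227539062), (144.52943420410156, 137.1683807373047), 76.85621643066406)
 dark 225 [510.8 225.3  88.8] [497. 207.  82.] [537. 247.  95.] ((515.0567626953125, 229.02041625976562), (41.122718811035156, 36.5819091796875), 12.223270416259766)
 plunger 53 [ 387.4 -150.4   77.4] ((382.3096618652344, -145.48440551757812), 20.061973571777344) [71. 77. 79.]
 plunger 154 [ 566.  -200.4   77.6] ((563.0146484375, -201.96304321289062), 21.14624786376953) [70. 77. 79.]
side 4858 c [599.1 208.5  74.3] n [ 0.173 -0.051  0.984] tilt 0.181 az -0.284 ((601.6652221679688, 204.8768310546875), (146.13916015625, 138.3313751220703), 76.19051361083984)
 dark 356 [505.5 226.3  91.1] [490. 158.  76.] [535. 250.  98.] ((509.7595520019531, 204.296630859375), (86.21940612792969, 41.59449005126953), 77.42552947998047)
 plunger 231 [ 376.6 -141.8   78. ] ((377.75506591796875, -142.74758911132812), 21.95799446105957) [74. 78. 80.]
```

View pics/crop1.png

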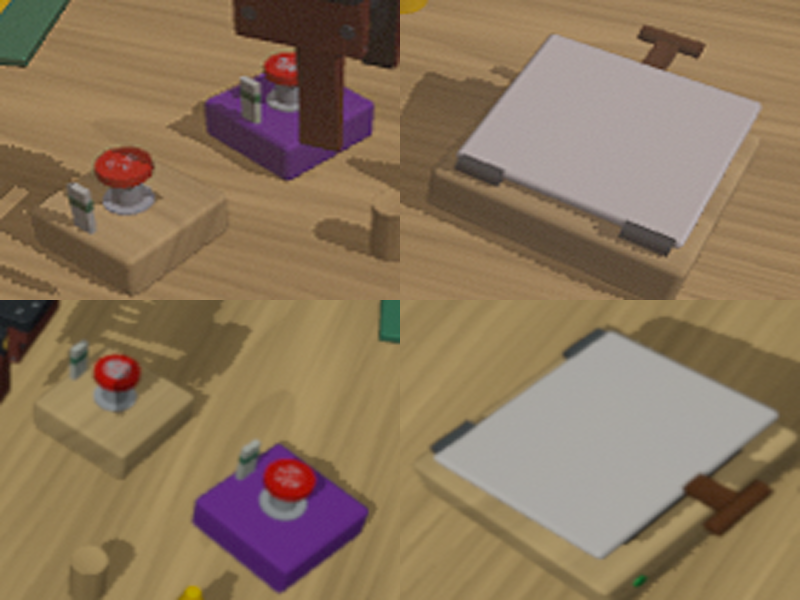

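The crop confirms it: the plain plywood pedestal carries the wanted plunger, at about (560,-200). The screen's handle is at about (502,228,87), hinge at about (675,187), yaw about -0.236. Moving above the handle.

Emit:
servo_tool(deltas=[[[40,-20,0],[0,0,-0.12]],[[80,-40,0],[0,0,-0.24]],[[120,-60,0],[0,0,-0.36]],[[160,-80,0],[0,0,-0.48]],[[195,-105,0],[0,0,-0.6]]], grip=-1)

```text
t: 1.52
ee_pos: [527.0, 185.5, 222.9]
orientation: [1.458, 2.782, 0.001]
ft_force: [0.5, 0.9, 0.2]
width: 87.5
grasp_force: 0.0
```

```bash
cat > go.py <<'E'
import sys
from h import *
from scipy.spatial.transform import Rotation as R
# usage: go.py x y z closing_azimuth  -> tool shift, turn to reach TCP pose (tool down)
def go(x,y,z,az):
    o=ctrl.get_obs(); R0=R.from_rotvec(o["orientation"])
    Y=np.array([np.cos(az),np.sin(az),0]); Z=np.array([0,0,-1.]); 
    Rt=R.from_matrix(np.c_[np.cross(Y,Z),Y,Z])
    print("t",round(o["t"],2),"tcp",o["ee_pos"].round(1),"shift",R0.inv().apply(np.array([x,y,z])-o["ee_pos"]).round(1),"turn",(R0.inv()*Rt).as_rotvec().round(3),"F",o["ft_force"].round(1),"w",round(o["width"],1))
if __name__=="__main__": go(*map(float,sys.argv[1:]))
E
python3 go.py 502 228 200 1.335
```

```text
t 1.52 tcp [527.  185.5 222.9] shift [49.2  3.6 22.9] turn [ 0.001  0.001 -0.73 ] F [0.5 0.9 0.2] w 87.5
```

Emit:
servo_tool(deltas=[[[10,1,4],[0,0,-0.12]],[[20,2,8],[0,0,-0.24]],[[30,2,12],[0,0,-0.36]],[[40,3,16],[0,0,-0.48]],[[49,4,20],[0,0,-0.6]]])

```text
t: 1.93
ee_pos: [502.7, 227.2, 202.6]
orientation: [0.569, 3.089, 0.0]
ft_force: [0.3, -0.7, 0.7]
width: 88.0
grasp_force: 0.0
```

Emit:
servo_tool(deltas=[[[0,0,0],[0,0,-0.12]],[[0,0,0],[0,0,-0.12]],[[0,0,0],[0,0,-0.12]]])

```text
t: 2.18
ee_pos: [503.1, 226.6, 202.8]
orientation: [0.398, 3.116, 0.0]
ft_force: [0.2, 0.2, -0.1]
width: 88.0
grasp_force: 0.0
```

```bash
python3 go.py 502 228 68 1.335
python3 - <<'E'
from h import *
p=get_image("wrist"); cv2.imwrite("pics/w1.png",p["frame"])
T=np.array(p["pose"])
for pt in [(502,228,87)]:
    c=np.linalg.inv(T)@np.r_[pt,1]; print(cv2.projectPoints(c[None,:3],np.zeros(3),np.zeros(3),p["K"],np.array(p["dist"],float))[0].ravel())
E
```

```text
t 2.18 tcp [503.1 226.6 202.8] shift [  1.5   1.  134.8] turn [ 0.     0.    -0.018] F [ 0.2  0.2 -0.1] w 88.0
[322.8059019  191.34856626]
```

View pics/w1.png

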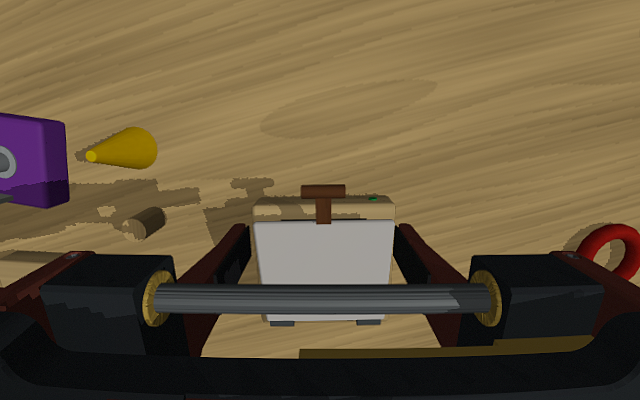

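The peg shows at (323,191), exactly where predicted, and the panel is square to the fingers. Descending and closing.

Emit:
servo_tool(deltas=[[[0,0,30],[0,0,-0.018]],[[1,1,60],[0,0,-0.018]],[[1,1,90],[0,0,-0.018]],[[1,1,118],[0,0,-0.018]],[[1,1,134],[0,0,-0.018]]])

```text
t: 2.65
ee_pos: [501.3, 226.9, 66.1]
orientation: [-0.371, -3.117, 0.002]
ft_force: [-0.4, -0.7, -0.2]
width: 88.4
grasp_force: 0.0
```

Emit:
servo_tool(deltas=[[[0,0,1],[0,0,0]],[[0,0,1],[0,0,0]],[[0,0,1],[0,0,0]],[[0,0,1],[0,0,0]],[[0,0,1],[0,0,0]]], grip=1)

```text
t: 3.07
ee_pos: [503.3, 228.1, 69.1]
orientation: [0.366, 3.118, 0.002]
ft_force: [0.6, -0.1, -0.1]
width: 57.8
grasp_force: 0.0
```

Emit:
servo_tool(deltas=[[[0,0,0],[0,0,0]],[[0,0,0],[0,0,0]],[[0,0,0],[0,0,0]]])

```text
t: 3.32
ee_pos: [502.7, 227.9, 68.3]
orientation: [0.365, 3.119, 0.001]
ft_force: [0.5, -0.0, 1.5]
width: 43.5
grasp_force: 30.0
```

Run:
```python
from h import *
from scipy.spatial.transform import Rotation as R
o=ctrl.get_obs(); Rm=R.from_rotvec(o["orientation"]).as_matrix(); print(Rm.round(2).tolist())
g=o["ee_pos"]-18.7*Rm[:,2]; print("grasp",g.round(1),o["ee_pos"].round(1),o["width"],o["ft_force"].round(1))
# arc in hinge frame: radius 181, handle height gives start angle
a0=np.arcsin((g[2]-55)/181); print(a0)
X=np.array([np.cos(-.236),np.sin(-.236),0])
for a in np.linspace(a0,1.05,11)[1:]:
    d=181*((np.cos(a0)-np.cos(a))*X+np.array([0,0,np.sin(a)-np.sin(a0)]))
    print(round(a,3),(Rm.T@d).round(1))
```

```text
[[-0.97, 0.23, 0.0], [0.23, 0.97, 0.0], [-0.0, 0.0, -1.0]]
grasp [502.7 227.9  87. ] [502.7 227.9  68.3] 43.53668282901678 [ 0.5 -0.   1.5]
0.17761417188841785
0.265 [ -3.5  -0.  -15.4]
0.352 [ -8.3  -0.  -30.4]
0.439 [-14.4  -0.  -45. ]
0.527 [-21.7  -0.  -59. ]
0.614 [-30.3  -0.1 -72.2]
0.701 [-39.9  -0.1 -84.7]
0.788 [-50.6  -0.1 -96.3]
0.876 [-6.230e+01 -1.000e-01 -1.069e+02]
0.963 [ -74.9   -0.2 -116.5]
1.05 [ -88.2   -0.2 -124.9]
```

Emit:
servo_tool(deltas=[[[-2,0,-8],[0,0,0]],[[-4,0,-15],[0,0,0]],[[-6,0,-23],[0,0,0]],[[-8,0,-30],[0,0,0]],[[-11,0,-38],[0,0,0]]])

```text
t: 3.73
ee_pos: [513.6, 225.2, 106.5]
orientation: [0.365, 3.12, 0.0]
ft_force: [3.6, 2.0, -4.9]
width: 43.8
grasp_force: 30.0
```

Emit:
servo_tool(deltas=[[[-3,0,-7],[0,0,0]],[[-7,0,-14],[0,0,0]],[[-11,0,-21],[0,0,0]],[[-15,0,-28],[0,0,0]],[[-19,0,-34],[0,0,0]]])

```text
t: 4.15
ee_pos: [531.8, 220.7, 140.4]
orientation: [-0.365, -3.12, -0.0]
ft_force: [1.3, 3.0, -4.8]
width: 43.8
grasp_force: 30.0
```

Run:
```python
from geo import *
o=ctrl.get_obs(); print(o["t"],o["ee_pos"].round(1),o["width"],o["grasp_force"],o["ft_force"].round(1))
for n in ["scene","side"]:
    p=get_image(n); P,c,nn,D=panel(p); print(n,len(P),c.round(),nn.round(3),np.arccos(nn[2]).round(3))
```

```text
4.15 [531.8 220.7 140.4] 43.768632333432826 29.999258816242218 [ 1.3  3.  -4.8]
scene 6674 [620. 204. 100.] [ 0.555 -0.132  0.821] 0.607
side 560 [634. 252. 100.] [ 0.55  -0.145  0.822] 0.605
```

The screen follows at 0.606 rad, as planned. Carrying on to 1.05.

Emit:
servo_tool(deltas=[[[-5,0,-6],[0,0,0]],[[-10,0,-12],[0,0,0]],[[-15,0,-18],[0,0,0]],[[-20,0,-24],[0,0,0]],[[-26,0,-29],[0,0,0]]])

```text
t: 4.77
ee_pos: [556.6, 214.8, 168.9]
orientation: [-0.365, -3.119, 0.0]
ft_force: [-3.8, 3.7, 0.1]
width: 43.4
grasp_force: 30.0
```

Emit:
servo_tool(deltas=[[[-6,0,-5],[0,0,0]],[[-12,0,-10],[0,0,0]],[[-18,0,-15],[0,0,0]],[[-25,0,-20],[0,0,0]],[[-32,0,-24],[0,0,0]]])

```text
t: 5.18
ee_pos: [588.5, 207.1, 193.1]
orientation: [-0.365, -3.12, 0.0]
ft_force: [-2.1, 2.8, -2.1]
width: 43.7
grasp_force: 30.0
```

Emit:
servo_tool(deltas=[[[0,0,0],[0,0,0]],[[0,0,0],[0,0,0]]])

```text
t: 5.35
ee_pos: [589.2, 207.0, 193.4]
orientation: [0.365, 3.118, 0.0]
ft_force: [-0.3, -0.3, 1.8]
width: 43.3
grasp_force: 30.0
```

Run:
```python
from geo import *
o=ctrl.get_obs(); print(o["t"],o["ee_pos"].round(1),o["width"],o["grasp_force"],o["ft_force"].round(1), "a",np.arcsin((o["ee_pos"][2]+18.7-55)/181))
for n in ["scene","side"]:
    p=get_image(n); P,c,nn,D=panel(p); print(n,len(P),c.round(),nn.round(3),np.arccos(nn[2]).round(3))
```

```text
5.35 [589.2 207.  193.4] 43.33518062038292 30.00042289495468 [-0.3 -0.3  1.8] a 1.0508857634579079
scene 6775 [645. 204. 120.] [ 0.835 -0.201  0.512] 1.033
side 133 [620. 254. 171.] [ 0.829 -0.199  0.523] 1.021
```

Emit:
servo_tool(deltas=[[[0,0,0],[0,0,0]],[[0,0,0],[0,0,0]],[[0,0,0],[0,0,0]],[[0,0,0],[0,0,0]],[[0,0,0],[0,0,0]]], grip=-0.2)

```text
t: 5.97
ee_pos: [587.8, 207.5, 192.6]
orientation: [-0.365, -3.12, 0.0]
ft_force: [-0.7, -0.5, -0.5]
width: 52.4
grasp_force: 0.0
```

Emit:
servo_tool(deltas=[[[0,0,-10],[0,0,0]],[[0,0,-30],[0,0,0]],[[0,0,-60],[0,0,0]],[[0,0,-90],[0,0,0]],[[0,0,-90],[0,0,0]]])

```text
t: 6.38
ee_pos: [591.0, 208.5, 289.9]
orientation: [0.364, 3.111, 0.007]
ft_force: [0.5, 0.5, -0.0]
width: 52.7
grasp_force: 0.0
```

```bash
python3 go.py 560 -200 250 1.335
python3 - <<'E'
from geo import *
for n in ["scene"]:
    p=get_image(n); P,c,nn,D=panel(p); print(n,len(P),c.round(),nn.round(3),np.arccos(nn[2]).round(3))
E
```

```text
t 6.38 tcp [591.  208.5 289.9] shift [ -63.7 -404.8   38.3] turn [0.005 0.009 0.003] F [ 0.5  0.5 -0. ] w 52.7
scene 7342 [641. 200. 124.] [ 0.832 -0.199  0.517] 1.027
```

The screen stands by itself at about 1.03–1.04 rad. Now to the plywood pedestal's plunger, fingers shut.

Emit:
servo_tool(deltas=[[[-5,-35,0],[0,0,0]],[[-11,-75,0],[0,0,0]],[[-18,-115,0],[0,0,0]],[[-25,-155,0],[0,0,0]],[[-31,-195,0],[0,0,0]]], grip=1)

```text
t: 6.9
ee_pos: [571.9, 9.0, 281.5]
orientation: [-0.364, -3.118, 0.0]
ft_force: [1.5, 0.5, 0.6]
width: 22.8
grasp_force: 0.0
```

Emit:
servo_tool(deltas=[[[-6,-40,0],[0,0,0]],[[-13,-80,10],[0,0,0]],[[-20,-120,20],[0,0,0]],[[-27,-160,40],[0,0,0]],[[-33,-205,60],[0,0,0]]])

```text
t: 7.32
ee_pos: [558.1, -187.5, 226.1]
orientation: [-0.365, -3.119, -0.0]
ft_force: [0.5, 0.5, -0.5]
width: 0.5
grasp_force: 0.0
```

Emit:
servo_tool(deltas=[[[0,0,0],[0,0,0]],[[0,0,0],[0,0,0]],[[0,0,0],[0,0,0]]])

```text
t: 7.57
ee_pos: [558.5, -185.3, 226.8]
orientation: [-0.366, -3.119, -0.001]
ft_force: [1.1, 0.2, 0.0]
width: 0.4
grasp_force: 0.0
```

```bash
python3 go.py 560 -200 230 1.335
python3 - <<'E'
from h import *
for n in ["wrist","scene","side"]:
    p=get_image(n)
    if n!="side": cv2.imwrite(f"pics/{n}2.png",p["frame"])
    for r in finder.silhouettes("plunger_top",p)[:2]:
        hsv=cv2.cvtColor(p["frame"],cv2.COLOR_BGR2HSV)
        red=r["mask"]&((hsv[...,0]<6)|(hsv[...,0]>174))&(hsv[...,1]>150)
        Q=maskpts(p,red)
        if len(Q)<9: continue
        T=Q[Q[:,2]>74]; print(n,round(r["score"],2),(np.array(r["rect"])*[640,400,640,400]).round(),len(T),T.mean(0).round(1),cv2.minEnclosingCircle(T[:,:2].astype(np.float32)),np.percentile(Q[:,2],[5,50,95]).round(1))
E
```

```text
t 7.57 tcp [ 558.5 -185.3  226.8] shift [ -4.8 -13.9  -3.2] turn [ 0.001 -0.002  0.002] F [1.1 0.2 0. ] w 0.4
wrist 0.84 [321.  13.  44.  23.] 714 [ 388.7 -147.2   77.2] ((380.98388671875, -145.39926147460938), 21.022737503051758) [74.8 77.2 78.6]
wrist 0.6 [308. 192.  36.  38.] 876 [ 560.4 -202.2   77.5] ((561.2461547851562, -202.55224609375), 21.635433197021484) [76.2 77.5 78.7]
scene 0.82 [242. 175.  19.  25.] 170 [ 565.7 -200.4   77.5] ((564.2167358398438, -202.36758422851562), 21.249269485473633) [71.8 77.4 79.2]
scene 0.75 [301. 139.  18.  15.] 98 [ 383.4 -142.    77.3] ((381.32281494140625, -143.81979370117188), 21.552467346191406) [70.3 77.  78.8]
side 0.96 [431. 203.  25.  26.] 237 [ 376.6 -140.9   78. ] ((376.69073486328125, -142.36651611328125), 22.04707145690918) [73.7 77.9 80.7]
side 0.81 [359. 155.  17.  19.] 147 [ 558.3 -198.4   77.5] ((558.4689331054688, -201.10092163085938), 22.38120460510254) [73.3 77.3 80.3]
```

View pics/wrist2.png

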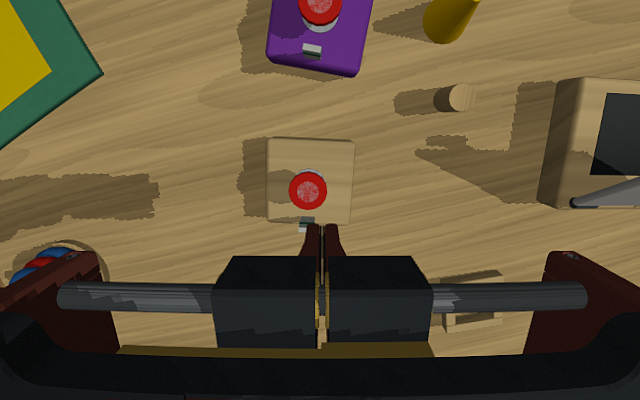

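The target cap is at (308,190) on the plywood pedestal, with the gauge post at (307,222) and the purple look-alike at the top. Its centre is about (561,-202). Moving over it and down to just above the cap.

Emit:
servo_tool(deltas=[[[-6,-16,10],[0,0,0]],[[-6,-16,45],[0,0,0]],[[-6,-16,80],[0,0,0]],[[-6,-16,115],[0,0,0]],[[-6,-16,135],[0,0,0]]])

```text
t: 8.28
ee_pos: [559.8, -201.5, 89.5]
orientation: [-0.363, -3.118, -0.001]
ft_force: [0.0, -0.5, -0.4]
width: 0.2
grasp_force: 0.0
```

Emit:
servo_tool(deltas=[[[0,0,0],[0,0,0]],[[0,0,0],[0,0,0]],[[0,0,0],[0,0,0]]])

```text
t: 8.53
ee_pos: [562.4, -202.8, 94.0]
orientation: [0.364, 3.118, -0.001]
ft_force: [1.5, -0.7, 0.6]
width: 0.5
grasp_force: 0.0
```

```bash
python3 go.py 560.7 -202 80 1.335; python3 -c "
from h import *
a=[]
for i in range(4):
    get_image('wrist'); o=ctrl.get_obs(); a.append(np.r_[o['ee_pos'],o['ft_force']])
print(np.array(a).round(1))"
```

```text
t 8.53 tcp [ 562.4 -202.8   94. ] shift [ 1.9  0.4 14. ] turn [-0.     0.002  0.004] F [ 1.5 -0.7  0.6] w 0.5
[[ 5.627e+02 -2.030e+02  9.450e+01 -4.000e-01 -5.000e-01 -4.000e-01]
 [ 5.627e+02 -2.031e+02  9.460e+01  4.000e-01  7.000e-01  3.000e-01]
 [ 5.625e+02 -2.031e+02  9.450e+01 -1.100e+00  2.000e-01 -2.000e-01]
 [ 5.623e+02 -2.030e+02  9.430e+01 -1.000e-01 -8.000e-01 -4.000e-01]]
```

Emit:
servo_tool(deltas=[[[1,0,5],[0,0,0]],[[1,0,10],[0,0,0]],[[1,0,15],[0,0,0]],[[1,0,19],[0,0,0]],[[1,0,22],[0,0,0]]])

```text
t: 9.15
ee_pos: [560.2, -202.5, 70.0]
orientation: [-0.365, -3.12, -0.0]
ft_force: [-0.2, 1.0, 4.8]
width: 0.4
grasp_force: 2.2
```

Emit:
servo_tool(deltas=[[[0,0,0],[0,0,0]],[[0,0,0],[0,0,0]],[[0,0,0],[0,0,0]],[[0,0,0],[0,0,0]]])

```text
t: 9.48
ee_pos: [560.2, -202.6, 70.7]
orientation: [0.365, 3.12, -0.0]
ft_force: [-0.4, 0.1, 3.3]
width: 0.5
grasp_force: 2.0
```

```bash
cat > m.py <<'E'
from h import *
a=[]
for i in range(5):
    p=get_image(['scene','wrist','side'][i%3]); o=ctrl.get_obs(); a.append(np.r_[o['ee_pos'],o['ft_force']])
    if i==3: cv2.imwrite("pics/press.png",cv2.resize(p["frame"][130:220,190:330],(700,450),interpolation=cv2.INTER_CUBIC))
    hsv=cv2.cvtColor(p["frame"],cv2.COLOR_BGR2HSV)
    red=((hsv[...,0]<6)|(hsv[...,0]>174))&(hsv[...,1]>150)
    Q=maskpts(p,red); Q=Q[np.hypot(Q[:,0]-561,Q[:,1]+202)<24]
    if len(Q)>5: print(i%3,len(Q),np.percentile(Q[:,2],[50,75,90]).round(1))
print(np.array(a).round(1),np.mean(a,0).round(2),o['t'])
E
python3 m.py
```

```text
0 134 [69.3 70.2 70.9]
1 2370 [ 70.   71.5 103. ]
2 179 [ 71.   77.1 111.5]
0 133 [69.1 70.  70.8]
1 2359 [ 69.9  71.3 101.8]
[[ 5.602e+02 -2.025e+02  7.070e+01 -1.400e+00  6.000e-01  3.800e+00]
 [ 5.602e+02 -2.025e+02  7.070e+01  2.000e-01  8.000e-01  4.200e+00]
 [ 5.602e+02 -2.026e+02  7.070e+01 -5.000e-01  5.000e-01  3.800e+00]
 [ 5.602e+02 -2.026e+02  7.060e+01 -9.000e-01 -4.000e-01  4.000e+00]
 [ 5.602e+02 -2.026e+02  7.060e+01 -8.000e-01  1.000e-01  3.600e+00]] [ 5.6023e+02 -2.0255e+02  7.0660e+01 -6.9000e-01  3.0000e-01  3.8800e+00] 9.7333
```

At 7.3 mm depth the force is 3.9 N, which agrees with the spring. 4.6 mm more.

Emit:
servo_tool(deltas=[[[0,0,1],[0,0,0]],[[0,0,2],[0,0,0]],[[0,0,3],[0,0,0]],[[0,0,4],[0,0,0]],[[0,0,4.6],[0,0,0]]])

```text
t: 10.15
ee_pos: [560.2, -202.5, 65.8]
orientation: [0.365, 3.12, -0.0]
ft_force: [-0.7, -0.3, 5.4]
width: 0.7
grasp_force: 2.6
```

Emit:
servo_tool(deltas=[[[0,0,0],[0,0,0]],[[0,0,0],[0,0,0]],[[0,0,0],[0,0,0]],[[0,0,0],[0,0,0]]])

```text
t: 10.48
ee_pos: [560.2, -202.6, 65.9]
orientation: [0.365, 3.12, -0.0]
ft_force: [-0.8, -1.3, 5.1]
width: 0.6
grasp_force: 2.6
```

```bash
python3 m.py
python3 - <<'E'
from geo import *
p=get_image("scene"); cv2.imwrite("pics/fin.png",p["frame"]); P,c,nn,D=panel(p); print(len(P),np.arccos(nn[2]).round(3))
for q in ["cone_center","dowel_center","frame_center"]:
    for r in finder.silhouettes(q,p)[:1]: print(q,(np.array(r["rect"])*[640,400,640,400]).round())
E
```

```text
0 145 [64.6 65.4 66.3]
1 2369 [65.2 66.7 97.4]
2 182 [ 66.7  73.6 116.5]
0 138 [64.5 65.4 66. ]
1 2250 [65.2 66.1 97.3]
[[ 5.602e+02 -2.025e+02  6.590e+01 -3.000e-01  4.000e-01  5.500e+00]
 [ 5.602e+02 -2.025e+02  6.590e+01 -1.000e+00 -2.000e-01  5.800e+00]
 [ 5.602e+02 -2.025e+02  6.590e+01 -9.000e-01 -9.000e-01  3.700e+00]
 [ 5.602e+02 -2.025e+02  6.590e+01 -1.100e+00 -1.000e+00  5.600e+00]
 [ 5.602e+02 -2.025e+02  6.590e+01 -3.000e-01 -5.000e-01  5.200e+00]] [ 5.6023e+02 -2.0253e+02  6.5870e+01 -7.2000e-01 -4.3000e-01  5.1700e+00] 10.7333
7348 1.028
cone_center [355. 168.  23.  41.]
dowel_center [337. 193.  12.  27.]
frame_center [280. 313.  73.  68.]
```

View pics/press.png

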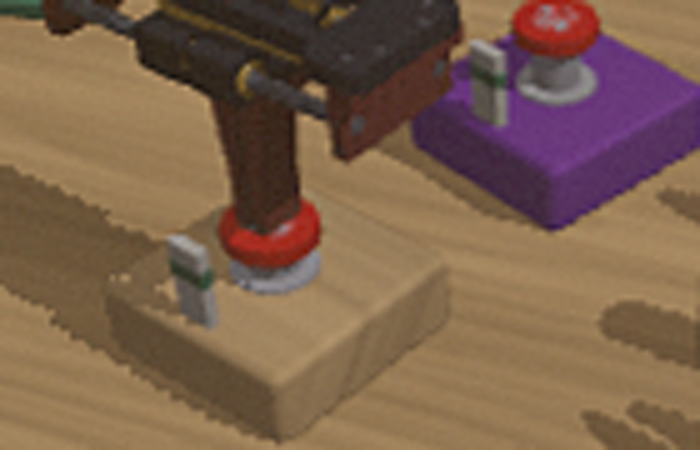

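View pics/fin.png

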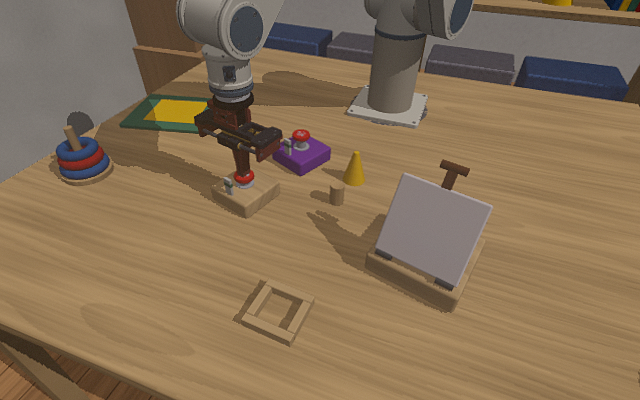

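The plunger is held 12 mm down with its cap level with the green band. The screen stands at about 59–60 degrees, and the cone, cylinder and frame have not moved. Handing in.

```bash
python3 -c "
from workcell import close_job
print(close_job())"
```

```text
the job is handed in; nothing more can be done
None
```

The job is handed in: the screen stands by itself at about 59–60°, the red plunger is held half-way down (about 12 mm, 5 N) at the green band, and the cone, wooden cylinder and square frame are where they were.

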